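# Freezer pack out of the cool box and into its drying stand

### The arm

A 6-joint arm with a two-finger parallel gripper is mounted at the origin on the work surface. World frame = base frame: x ahead of the robot, y to its left, z up, the work surface at z = 0. Lengths are in m, angles in degrees, forces in N, time in s.
With the tool pointing down it reaches from about 0.325 to 0.9 m from the base axis. Payload 6.1 kg.
Tool frame: the origin (TCP) lies midway between the tips of the shut fingers; the grasp point (between the pads) lies 19 mm behind it (ctrl.tcp_to_grasp is the distance from the TCP to the grasp point, in m); z points along the fingers, y is the line along which they close (so a half turn about z gives the same grasp; the last joint's range is limited). The gripper opens to 87 mm and grips with 3 to 60 N. Pads are 19 mm wide; open, the fingers measure 117 mm over their backs; the gripper's body (75 mm by 190 mm) begins 51 mm behind the grasp point.
Start: joints at [-78.959, 12.628, 87.462, -0, 79.91, -7.225], TCP at [0.196, -0.594, 0.223] pointing down, gripper open.
Joint ranges: [-170.65, 170.65], [-52.31, 119.04], [5.05, 147.46], [-71.25, 251.25], [11.57, 151.72], [-153.62, 153.62]. Speed limits (degrees/s): [147.25, 147.25, 172.46, 180, 180, 180].

### API

Orientations are given as [roll, pitch, yaw] about the fixed x, y, z axes, in that order (R = Rz(yaw) Ry(pitch) Rx(roll)).
In Python, from station import ctrl, get_image gives the robot as it stands.
- The arm moves only by the shell command python3 -m inch 'ROWS' [FORCE]. ROWS is JSON, a list of rows, each a list of 5 numbers: the gripper's target within -1 to 1 (fully open at 1, half-way at 0, shut at -1), then the shift along the tool's x, y, z in mm, then the turn about the tool's z in degrees. A call has 1 to 5 rows; each row is the pose to reach, as a shift and turn from the pose commanded when the call began, along the tool's axes at that moment; what a row does not reach only later rows make up. A row lasts 1/8 s, in which the tool goes at most 62.5 mm and 10.7 degrees, less where a joint would pass 70% of its speed; a pose out of reach is approached as far as the arm can. A call with a gripper value outside its range is refused whole. The fingers move at their own pace and stop on an object; FORCE is the grip in N (left out, the last holds). Time passes only in rows, so rows that repeat a pose let the fingers close. It gives the time, the measured TCP pose, the force, the opening and the grip force at its end, in the units of the state.
- ctrl.observe(): the state, without advancing time (a new reading comes with each control period).
- get_image(name): name is "side" or "top" or "wrist"; returns a dict with "frame" (480x640x3 uint8, blue, green, red), "fx", "fy", "cx", "cy" (pixels), "pose" (4x4, takes a point from camera to world coordinates). Camera axes: x right, y up, looking along -z (the intrinsics and any distortion apply to the point x, -y, -z); pixel columns grow to the right and rows downward; lengths in m; the calibration is good to about 2 mm. A picture is of the moment at which its call begins. There is no depth.
- ctrl.hand_in(): hands the job in; it is judged then, once.
The state is a dict: "clock": time; "q": joint angles; "joint_vel": joint speeds; "tau": joint torques, N m; "eef_pos": TCP position; "orientation": TCP orientation; "force": force on the tool from outside, world axes, zero at the start; "ft_torque": the same for the moment, N m; "gripper_width": finger opening in m; "finger_force": force on a finger pad.
Only numpy, scipy, OpenCV 4.12 (cv2) and the standard library are available. Lean on these libraries where they do the work, as an engineer would, in place of code of your own. Each camera call takes 0.05 s, during which the arm holds its last target. There are 200 camera calls.

### The job

Open the cool box's lid until it stays open by itself, lift out the blue freezer pack and stand it upright on the black mat, letting go of it. Then take it again by its two broad faces and lower it gently, upright and without dropping it, between the end plates of the green drying stand until it rests fully down on the tray. Leave the lid open, the orange pack in the box, and the tin and the jar alone.

Things in the scene. Friction and masses are not known exactly. Their poses are not given: they have to be found in the camera images.
- coolbox: White cool box, fixed; outside 166 (x) x 176 (y) x 135 mm high, walls 8 mm, inner floor 8 mm up. Origin: centre of underside; x points from front wall to hinge wall, z up. Two cross walls, 131 mm high, make three channels, each 45 mm wide in x, 160 mm long in y, centred at x = -53, 0, +53 mm. Blue and orange packs stand in the front and middle channels (either order); the rear one is empty.
- lid (a joint): Lid angle, rad: 0 closed, grows as it opens, stop at 2.0. Plain, nearly frictionless hinge along the box's +x top rim, no latch. The lid (about 450 g, 18 mm thick, 166 x 176 mm) falls shut when let go below about 1.4 and falls open onto its stop above about 1.55.
- lid_handle (a point): Middle of the lid's blue carrying bar: rigid, round, 12 mm thick, along the box's y, 100 mm between its legs, its centre 40 mm off the lid's top face and 30 mm from its front edge. Lid closed: 53 mm in front of the box's centre, 136 mm in front of the hinge line and 58 mm above it (193 mm above the table). Moves with the lid; being round it can turn between the pads.
- lid_hinge (a point): Middle of the hinge line: 83 mm behind the box's centre (box +x), 135 mm above the table.
- bluepack_mid (a point): Centre of the blue freezer pack: hard loose brick, about 350 g, 34 thick (its x) x 60 wide (its y) x 115 mm tall (its z, up). In the box its broad faces are within 7 mm of the channel walls, which rise above its top, so there it can be taken only by its narrow sides (60 mm apart, along the box's y), with over 35 mm free beyond each.
- orangepack_mid (a point): Centre of the orange freezer pack: same size as the blue one, in the other of the two channels; stays there.
- mat_top (a point): Centre of the top of a black rubber mat fixed on the table, 110 x 110 mm, 4 mm thick: where to stand the pack while changing grip.
- stand: Green drying stand, fixed; origin: centre of underside, z up. Tray 90 (x) x 100 (y) x 8 mm; two end plates, 50 mm in x, up to 135 mm above the table, inner faces 72 mm apart in y; low lips front and back, 18 mm above the table, 45 mm apart in x. The pack's 60 mm width goes along y; the plates stand 12 mm above its top, so it can only be held there by its broad faces, fingers closing along x.
- tin_mid (a point): Centre of a metal tin with paper label, 76 mm across, 85 mm tall, standing behind the mat; not to be disturbed.
- jar_mid (a point): Centre of a green jar with yellow cap, 60 mm across, 110 mm tall, standing at one side; not to be disturbed.
Things that resemble listed ones, but are neither listed nor needed, are in the scene too. There is more than one size of the coolbox; the one meant has the size given above.

How it is judged (in metres and radians):
On the way, in this order (a step that is already met when the one before it is completed fails the run):
1. the lid is open past its balance point and stays there untouched (joint above 1.7 rad) (value of joint lid above 1.7 rad and contact force between the fingers and coolbox below 0.2 N), for 0.3 s.
2. the blue pack stands upright on the mat, let go (horizontal distance between bluepack_mid and mat_top below 0.06 m and height (world z) of bluepack_mid below 0.067 m and angle between bluepack_mid's own z axis and vertical below 0.1 rad and contact force between the fingers and bluepack below 0.2 N), for 0.2 s.
At the end, for the whole second after the job is handed in: Blue pack released and at rest in the stand, within 9 mm of its middle, upright within 0.06 rad, fully down (centre under 69 mm up); lid open beyond 1.7 rad; orange pack, tin and jar within 30 mm of their starts (value of joint lid above 1.7 rad and x of bluepack_mid in the frame of stand between -0.009 and 0.009 m and y of bluepack_mid in the frame of stand between -0.009 and 0.009 m and z of bluepack_mid in the frame of stand below 0.069 m and angle between bluepack_mid's own z axis and vertical below 0.06 rad and linear speed of bluepack below 0.02 m/s and contact force between the fingers and bluepack below 0.2 N and distance of each of orangepack_mid, tin_mid, jar_mid from where it was at the start of the episode below 0.03 m); the robot touches nothing.
It fails at once if the blue pack is dropped: moving faster than 0.45 m/s with no finger on it (linear speed of bluepack above 0.45 m/s and contact force between the fingers and bluepack below 0.2 N).
It fails at once if the orange pack, the tin or the jar is moved by more than 30 mm (distance of any of orangepack_mid, tin_mid, jar_mid from where it was at the start of the episode above 0.03 m).
It also fails if it takes over 72 s, if anything falls off the work surface, if the arm or the gripper's body presses on something with over 40 N, if the wrist force passes 120 N, or if a joint passes its speed limit or range.

## Working session

There is one attempt and no reset: what is moved stays moved. The work goes in short steps, Python scripts to look and compute and a shell command to move; the robot and the scene stay as the last step left them, time stands still between calls to the robot, and variables do not carry over. Pictures are saved under pics/ and viewed, at most 13 in all, crops included, and the job is handed in when it is done.

```bash
ls; mkdir -p pics; cat > h.py <<'E'
import numpy as np, cv2
from station import ctrl, get_image
def ray(im,u,v):
    P=np.array(im["pose"]); d=P[:3,:3]@np.array([(u-im["cx"])/im["fx"],-(v-im["cy"])/im["fy"],-1.0])
    return P[:3,3],d
def onz(im,u,v,z):
    o,d=ray(im,u,v); return o+d*(z-o[2])/d[2]
def proj(im,p):
    P=np.array(im["pose"]); c=P[:3,:3].T@(np.array(p)-P[:3,3])
    return im["cx"]+im["fx"]*c[0]/-c[2], im["cy"]-im["fy"]*c[1]/-c[2]
E
python3 - <<'E'
from h import *
for n in ("top","side"):
    im=get_image(n); cv2.imwrite(f"pics/{n}0.png",im["frame"]); print(n,{k:np.round(im[k],3).tolist() for k in im if k!="frame"})
print(ctrl.observe(), ctrl.tcp_to_grasp)
E
```

```text
pics
top {'fx': 479.927, 'fy': 479.927, 'cx': 315.297, 'cy': 235.209, 'pose': [[-0.02, 0.994, -0.109, 0.328], [-0.999, -0.024, -0.034, 0.05], [-0.036, 0.109, 0.993, 1.125], [0.0, 0.0, 0.0, 1.0]]}
side {'fx': 543.236, 'fy': 543.236, 'cx': 318.29, 'cy': 239.256, 'pose': [[-0.727, -0.646, 0.232, 0.696], [0.686, -0.689, 0.233, 0.335], [0.009, 0.328, 0.945, 1.264], [0.0, 0.0, 0.0, 1.0]]}
{'clock': 0.1, 'q': array([-7.89593229e+01,  1.26701504e+01,  8.75187633e+01, -1.11571684e-03,
        7.99112880e+01, -7.22719956e+00]), 'joint_vel': array([-3.95143239e-02, -5.27193775e-02, -1.53942512e-01,  9.98833737e-02,
        2.11925723e-01,  1.74202099e-04]), 'tau': array([ 1.07287782e-03, -4.95945454e+01, -3.88520086e+01,  7.02468446e-02,
        5.14679868e-02, -5.36211553e-05]), 'eef_pos': array([ 0.19577161, -0.59295702,  0.22155698]), 'orientation': array([-1.79900456e+02, -1.15163895e-02,  1.82680631e+01]), 'force': array([-0.10313021,  0.80168689, -1.23229396]), 'ft_torque': array([ 0.03313914,  0.03685633, -0.02413918]), 'finger_force': 0.0, 'gripper_width': 0.08717062166063061} 0.0187
```

View pics/top0.png

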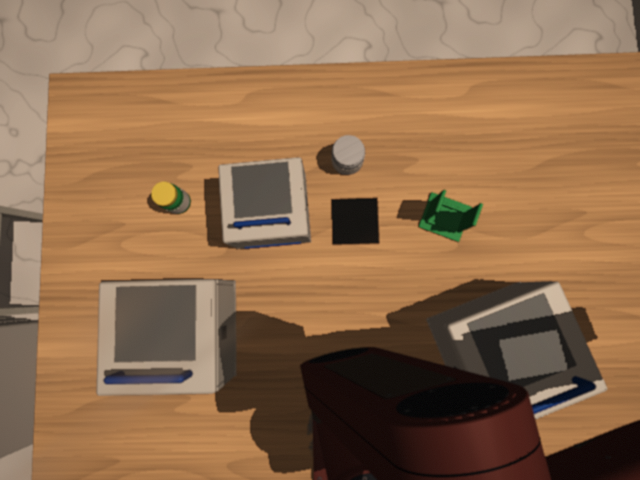

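View pics/side0.png

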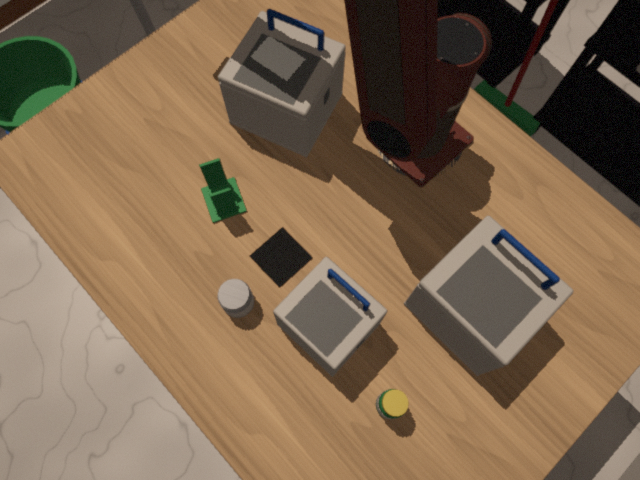

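Candidates for the box, in top-view pixels:
- Small box at (265,200), about 82 px wide, which is about 0.17 m. This matches the description.
- Larger closed box at (165,335), 114 px wide. Too big.
- Partly hidden box at (515,350), by the arm. Too big.

For the other things:
- The stand is at (450,216). The green bin in the side view is off the table.
- Mat at (355,220), tin at (348,154), jar at (170,197).

I'll check this in one crop and measure.

```bash
python3 - <<'E'
from h import *
T=get_image("top");S=get_image("side")
def blobs(im,lo,hi,box,n=2):
    x0,y0,x1,y1=box; h=cv2.cvtColor(im["frame"],cv2.COLOR_BGR2HSV); m=cv2.inRange(h,np.array(lo),np.array(hi)); k=np.zeros_like(m);k[y0:y1,x0:x1]=255; m&=k
    c=sorted(cv2.findContours(m,0,2)[0],key=cv2.contourArea)[::-1][:n]; return c
def show(name,im,c,z):
    r=cv2.minAreaRect(c); b=cv2.boxPoints(r); print(name,np.round(r[0],1),"area",cv2.contourArea(c)); 
    print("  ctr",np.round(onz(im,*r[0],z)[:2],4)," corners",[np.round(onz(im,*p,z)[:2],3).tolist() for p in b])
for nm,im,bx in(("T",T,(215,150,315,250)),("S",S,(260,240,400,390))):
    show(nm+" handle",im,blobs(im,(105,120,40),(130,255,255),bx,1)[0],0.193)
for nm,im,bx in(("T",T,(320,190,390,250)),("S",S,(240,220,320,295))):
    show(nm+" mat",im,blobs(im,(0,0,0),(180,255,30),bx,1)[0],0.004)
for nm,im,bx in(("T",T,(410,180,490,250)),("S",S,(190,150,260,230))):
    show(nm+" stand",im,blobs(im,(50,80,30),(80,255,255),bx,1)[0],0.06)
for nm,im,bx in(("T",T,(215,145,315,250)),("S",S,(260,240,400,390))):
    for c in blobs(im,(0,0,140),(180,60,255),bx,1): show(nm+" lid",im,c,0.153)
a=cv2.resize(T["frame"][145:250,212:312],None,fx=4,fy=4,interpolation=2);b=cv2.resize(T["frame"][180:250,415:485],None,fx=6,fy=6,interpolation=2)
c=cv2.resize(S["frame"][150:230,190:260],None,fx=5,fy=5,interpolation=2)
o=np.zeros((420,800,3),np.uint8);o[:420,:400]=a[:420,:400];
o2=np.zeros((420,780,3),np.uint8);o2[:,:420]=b;o2[:400,425:775]=c
cv2.imwrite("pics/c1.png",np.vstack([cv2.resize(o[:,:400],None,fx=.4,fy=.4),np.zeros((1,160,3),np.uint8)]) if 0 else o2)
E
```

```text
T handle [261.  222.2] area 182.5
  ctr [0.4586 0.1879]  corners [[0.46, 0.242], [0.468, 0.135], [0.457, 0.134], [0.449, 0.241]]
S handle [347.6 288.9] area 200.5
  ctr [0.4629 0.1892]  corners [[0.474, 0.136], [0.458, 0.134], [0.452, 0.242], [0.468, 0.243]]
T mat [354.5 220.6] area 1803.5
  ctr [ 0.4836 -0.005 ]  corners [[0.535, 0.047], [0.535, -0.057], [0.433, -0.056], [0.433, 0.047]]
S mat [280.2 256.6] area 331.5
  ctr [ 0.4849 -0.006 ]  corners [[0.536, -0.055], [0.432, -0.06], [0.433, 0.043], [0.536, 0.046]]
T stand [450.  215.5] area 1686.0
  ctr [ 0.4819 -0.2141]  corners [[0.459, -0.142], [0.548, -0.178], [0.505, -0.286], [0.417, -0.25]]
S stand [219.7 188.6] area 1592.5
  ctr [ 0.4857 -0.2192]  corners [[0.495, -0.309], [0.415, -0.277], [0.477, -0.132], [0.554, -0.164]]
T lid [262.8 199.7] area 6091.0
  ctr [0.5111 0.1897]  corners [[0.587, 0.283], [0.596, 0.108], [0.437, 0.098], [0.427, 0.27]]
S lid [330.1 310.8] area 6299.5
  ctr [0.5133 0.1922]  corners [[0.6, 0.111], [0.433, 0.097], [0.427, 0.274], [0.588, 0.281]]
```

View pics/c1.png

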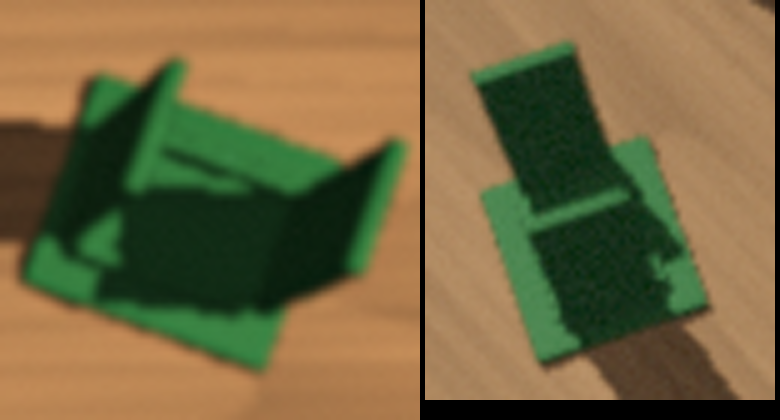

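The crop shows the stand's two end plates. Their top edges run from (180,62) to (130,190) and from (402,140) to (358,272) in the crop. The small box's lid measures about 0.165 x 0.175 m, so it's the right one. Next I'll compute the stand pose and plan the first move.

```bash
cat >> h.py <<'E'
from scipy.spatial.transform import Rotation as Ro
def plan(*wps):
    "wps: (x,y,z[,yaw]) TCP targets in m/deg; prints shift mm + turn per waypoint, from now"
    s=ctrl.observe(); R=Ro.from_euler("xyz",s["orientation"],degrees=True).as_matrix(); yaw=s["orientation"][2]
    print("now",np.round(s["eef_pos"],4),np.round(s["orientation"],1),"q",np.round(s["q"],0),"F",np.round(s["force"],1),"w",round(s["gripper_width"],4),"t",round(s["clock"],2))
    for w in wps:
        d=R.T@(np.array(w[:3])-s["eef_pos"])*1000; a=(yaw-w[3]+180)%360-180 if len(w)>3 else 0
        print(np.round(w,3),"->",np.round(d,1),round(a,1))
E
python3 - <<'E'
from h import *
T=get_image("top");S=get_image("side")
f=lambda u,v:(415+u/6-.4,180+v/6-.4); g=lambda u,v:(190+(u-425)/5-.4,150+v/5-.4)
for n,im,pts,z in(("T plate tops",T,[f(180,62),f(130,190),f(402,140),f(358,272)],.135),("T tray",T,[f(22,275),f(262,370),f(95,75)],.008),("S plate",S,[g(472,75),g(575,45)],.135),("S tray",S,[g(482,190),g(545,363),g(708,305),g(650,138)],.008)):
    print(n,[np.round(onz(im,*p,z)[:2],4).tolist() for p in pts])
c=np.array([.4607,.1886]);x=np.array([np.cos(np.radians(3.9)),np.sin(np.radians(3.9))])
plan((.196,-.593,.38),(.35,-.45,.38,60),(.45,-.2,.38,93.9),(.45,0,.36,93.9),(.46,.188,.30,93.9))
E
```

```text
T plate tops [[0.525, -0.1871], [0.4806, -0.1679], [0.4957, -0.2615], [0.4503, -0.244]]
T tray [[0.468, -0.1526], [0.4288, -0.243], [0.546, -0.1844]]
S plate [[0.4946, -0.2637], [0.45, -0.2432]]
S tray [[0.5092, -0.2775], [0.5459, -0.1837], [0.467, -0.1521], [0.4285, -0.2417]]
now [ 0.1958 -0.5933  0.2222] [-180.    -0.    18.3] q [-79.  13.  87.  -0.  80.  -7.] F [-0.1  0.2  0.1] w 0.0871 t 0.3
[ 0.196 -0.593  0.38 ] -> [   0.3   -0.3 -157.8] 0
[ 0.35 -0.45  0.38 60.  ] -> [ 191.3  -87.9 -157.8] -41.7
[ 0.45 -0.2   0.38 93.9 ] -> [ 364.6 -293.9 -157.6] -75.6
[ 0.45  0.    0.36 93.9 ] -> [ 427.3 -483.8 -137.5] -75.6
[ 0.46   0.188  0.3   93.9  ] -> [ 495.7 -659.2  -77.4] -75.6
```

```bash
python3 -m inch '[[1,0,0,-60,0],[1,0,0,-120,0],[1,20,-10,-158,-10],[1,75,-30,-158,-20],[1,130,-58,-158,-30]]'; python3 - <<'E'
from h import *
plan((.35,-.45,.38,60),(.45,-.2,.38,93.9),(.45,0,.36,93.9),(.46,.188,.30,93.9))
E
```

```text
clock: 0.92
eef_pos: [0.3019, -0.4972, 0.381]
orientation: [179.9, 0.0, 48.5]
force: [0.6, 0.9, 0.8]
gripper_width: 0.0871
finger_force: 0.0
now [ 0.3019 -0.4972  0.381 ] [179.9   0.   48.5] q [-67.   4.  81.   0.  96. -25.] F [0.6 0.9 0.8] w 0.0871 t 0.93
[ 0.35 -0.45  0.38 60.  ] -> [67.2  4.7  1. ] -11.5
[ 0.45 -0.2   0.38 93.9 ] -> [320.7 -86.    0.8] -45.4
[ 0.45  0.    0.36 93.9 ] -> [ 470.5 -218.6   20.6] -45.4
[ 0.46   0.188  0.3   93.9  ] -> [ 618.  -335.7   80.4] -45.4
```

```bash
python3 -m inch '[[1,60,0,0,-10],[1,115,-15,0,-20],[1,170,-35,0,-30],[1,225,-55,0,-38],[1,280,-75,0,-45.4]]'; python3 - <<'E'
from h import *
plan((.45,0,.36,93.9),(.46,.188,.30,93.9))
E
```

```text
clock: 1.55
eef_pos: [0.432, -0.237, 0.3807]
orientation: [180.0, 0.0, 93.9]
force: [0.3, 0.5, 0.4]
gripper_width: 0.0866
finger_force: 0.0
now [ 0.432  -0.237   0.3807] [180.    0.   93.9] q [-38.  -9.  93.   0.  96. -42.] F [0.3 0.5 0.4] w 0.0866 t 1.55
[ 0.45  0.    0.36 93.9 ] -> [235.2  34.1  20.6] 0.0
[ 0.46   0.188  0.3   93.9  ] -> [422.1  56.8  80.6] 0.0
```

```bash
python3 -m inch '[[0.2,55,8,0,0],[0.2,110,16,0,0],[0.2,170,24,0,0],[0.2,230,34,10,0],[0.2,290,40,20,0]]'; python3 -m inch '[[0.2,50,8,20,0],[0.2,100,13,40,0],[0.2,132,17,60,0],[0.2,132,17,60,0]]'; python3 - <<'E'
from h import *
W=get_image("wrist"); cv2.imwrite("pics/w1.png",W["frame"])
x=np.array([np.cos(np.radians(3.9)),np.sin(np.radians(3.9))])
plan((.4607,.1886,.193-.0187,93.9))
print("pred handle px",proj(W,(.4607,.1886,.193)))
h=cv2.cvtColor(W["frame"],cv2.COLOR_BGR2HSV);m=cv2.inRange(h,(105,120,40),(130,255,255))
for c in sorted(cv2.findContours(m,0,2)[0],key=cv2.contourArea)[::-1][:2]:
    r=cv2.minAreaRect(c);print(r,cv2.contourArea(c),onz(W,*r[0],.193),[np.round(onz(W,*p,.193)[:2],3).tolist() for p in cv2.boxPoints(r)])
E
```

```text
clock: 2.17
eef_pos: [0.4529, 0.0551, 0.3606]
orientation: [179.9, 0.0, 93.7]
force: [0.6, 0.0, -0.8]
gripper_width: 0.0532
finger_force: 0.0
clock: 2.68
eef_pos: [0.4601, 0.1876, 0.2984]
orientation: [-179.8, 0.0, 93.9]
force: [-0.5, -0.5, -0.2]
gripper_width: 0.0522
finger_force: 0.0
now [0.4608 0.1865 0.2998] [-179.9    0.    93.8] q [ 13.  -7. 100.  -0.  88.   9.] F [ 0.4  0.5 -0.4] w 0.0519 t 2.73
[ 0.461  0.189  0.174 93.9  ] -> [  2.2   0.3 125.5] -0.1
pred handle px (np.float64(319.41557635482724), np.float64(242.0658916470762))
((320.9999694824219, 240.99996948242188), (127.99998474121094, 11.999998092651367), 90.0) 1424.0 [0.46193382 0.18960383 0.193     ] [[0.454, 0.241], [0.463, 0.242], [0.471, 0.132], [0.461, 0.131]]
```

View pics/w1.png

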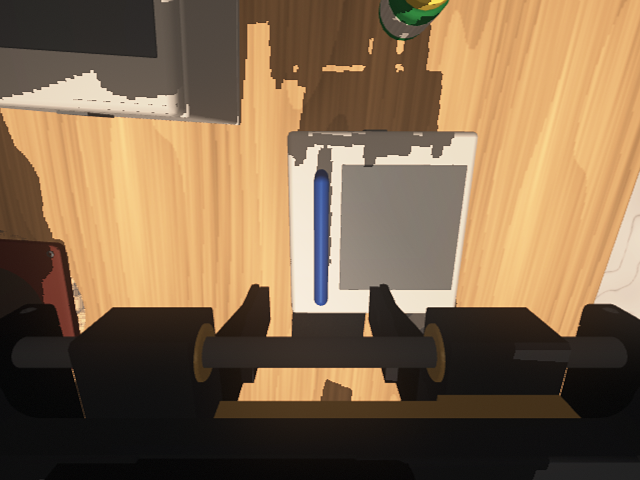

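The wrist view has the small box's blue bar at (321,241), centred between the fingers and parallel to the pads. That agrees with the estimate, so I'll descend and grip.

```bash
python3 -m inch '[[0.2,2,1,50,0],[0.2,2,1,95,0],[0.2,2,1,122,0],[-1,2,1,122,0],[-1,2,1,122,0]]' 25; python3 -m inch '[[-1,0,0,0,0],[-1,0,0,0,0]]'; python3 - <<'E'
from h import *
h0=ctrl.observe()["eef_pos"]
x=np.array([np.cos(np.radians(3.9)),np.sin(np.radians(3.9)),0])
w=[]
for t in (8,18,28,38,48,58,68,78,88,97):
    f=lambda a:148*np.cos(np.radians(a+23.1)); g=lambda a:148*np.sin(np.radians(a+23.1))
    d=((f(0)-f(t))*x+np.array([0,0,g(t)-g(0)]))/1000; w.append(h0+d)
plan(*w)
E
```

```text
clock: 3.35
eef_pos: [0.4638, 0.1876, 0.1807]
orientation: [179.8, -0.0, 93.6]
force: [-0.3, -0.4, 0.8]
gripper_width: 0.0393
finger_force: 0.0
clock: 3.6
eef_pos: [0.4632, 0.1881, 0.1799]
orientation: [179.9, -0.0, 93.7]
force: [-0.0, 0.7, -0.1]
gripper_width: 0.0197
finger_force: 0.0
now [0.4632 0.1881 0.1799] [179.9  -0.   93.7] q [ 13.  -3. 109.  -0.  74.   9.] F [-0.   0.7 -0.1] w 0.0197 t 3.6
[0.473 0.189 0.198] -> [  0.    9.4 -18.4] 0
[0.488 0.19  0.219] -> [  0.1  24.7 -39.2] 0
[0.506 0.191 0.237] -> [  0.2  43.3 -57. ] 0
[0.528 0.193 0.251] -> [  0.3  64.8 -71.4] 0
[0.551 0.194 0.262] -> [  0.4  88.4 -81.8] 0
[0.576 0.196 0.268] -> [  0.5 113.4 -87.9] 0
[0.602 0.198 0.27 ] -> [  0.6 139.2 -89.6] 0
[0.627 0.199 0.267] -> [  0.7 164.8 -86.8] 0
[0.652 0.201 0.26 ] -> [  0.8 189.6 -79.6] 0
[0.673 0.202 0.25 ] -> [  0.9 210.5 -69.5] 0
```

```bash
python3 -m inch '[[-1,0,-1,5,0],[-1,0,-1,5,0],[-1,0,-1,5,0]]' 25
```

```text
clock: 3.98
eef_pos: [0.4611, 0.1881, 0.175]
orientation: [-180.0, 0.0, 93.7]
force: [-6.8, -1.6, 10.0]
gripper_width: 0.0113
finger_force: 25.0
```

```bash
python3 -m inch '[[-1,0,9,-18,0],[-1,0,25,-39,0],[-1,0,43,-57,0],[-1,0,65,-71,0],[-1,0,88,-82,0]]'; python3 - <<'E'
from h import *
h0=np.array([.4611,.1881,.1750])
x=np.array([np.cos(np.radians(3.9)),np.sin(np.radians(3.9)),0])
f=lambda a:148*np.cos(np.radians(a+23.1)); g=lambda a:148*np.sin(np.radians(a+23.1))
plan(*[h0+((f(0)-f(t))*x+np.array([0,0,g(t)-g(0)]))/1000 for t in (48,58,68,78,88,98)])
E
```

```text
clock: 4.6
eef_pos: [0.5488, 0.1937, 0.2576]
orientation: [-179.9, 0.0, 93.7]
force: [-4.2, -0.7, 0.8]
gripper_width: 0.0108
finger_force: 25.0
now [0.5488 0.1937 0.2576] [-179.9    0.    93.7] q [12.  6. 92. -0. 83.  8.] F [-4.2 -0.7  0.8] w 0.0108 t 4.6
[0.549 0.194 0.257] -> [0.4 0.3 0.6] 0
[0.574 0.196 0.263] -> [ 0.4 25.3 -5.6] 0
[0.6   0.198 0.265] -> [ 0.5 51.1 -7.4] 0
[0.625 0.199 0.262] -> [ 0.6 76.7 -4.6] 0
[0.65  0.201 0.255] -> [  0.7 101.5   2.5] 0
[0.673 0.203 0.244] -> [  0.8 124.7  13.8] 0
```

```bash
python3 -m inch '[[-1,0,25,-6,0],[-1,0,51,-7,0],[-1,1,77,-5,0],[-1,1,102,2,0],[-1,1,123,12,0]]'; python3 - <<'E'
from h import *
S=get_image("side");cv2.imwrite("pics/s1.png",S["frame"][200:420,200:460]); plan((.673,.203,.244))
E
```

```text
clock: 5.22
eef_pos: [0.6725, 0.2017, 0.243]
orientation: [-179.9, 0.1, 93.6]
force: [-0.7, -3.2, -0.7]
gripper_width: 0.0117
finger_force: 25.0
now [0.6747 0.2018 0.2415] [179.9   0.   93.6] q [10. 23. 73. -0. 84.  7.] F [ 4.9 -2.   3. ] w 0.0108 t 5.28
[0.673 0.203 0.244] -> [ 1.3 -1.6 -2.6] 0
```

View pics/s1.png

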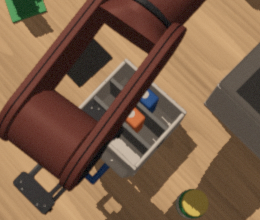

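The lid is up. In the crop, blue is at (150,97) in the front channel and orange at (135,118) in the middle one. I'll release the bar and rise.

```bash
python3 -m inch '[[-0.3,0,0,0,0],[-0.3,0,0,0,0],[-0.3,0,0,-30,0],[-0.3,0,0,-80,0],[-0.3,0,0,-120,0]]'; python3 - <<'E'
from h import *
plan((.50,.12,.38),(.46,.188,.38,3.9),(.46,.188,.38,-176.1))
E
```

```text
clock: 5.9
eef_pos: [0.6712, 0.2028, 0.3661]
orientation: [179.9, -0.0, 93.7]
force: [1.3, 0.4, 0.4]
gripper_width: 0.0305
finger_force: 0.0
now [0.6712 0.2028 0.3661] [179.9  -0.   93.7] q [10. 21. 62.  0. 97.  7.] F [1.3 0.4 0.4] w 0.0305 t 5.9
[0.5  0.12 0.38] -> [ -71.6 -176.2  -14.1] 0
[0.46  0.188 0.38  3.9  ] -> [  -1.2 -211.7  -14.1] 89.8
[   0.46     0.188    0.38  -176.1  ] -> [  -1.2 -211.7  -14.1] -90.2
```

```bash
python3 -m inch '[[0.5,0,-40,-10,-10],[0.7,0,-85,-14,-20],[1,0,-130,-14,-30],[1,0,-170,-14,-40],[1,0,-211,-14,-50]]'; python3 -m inch '[[1,0,0,10,-10],[1,0,0,20,-20],[1,0,0,30,-30],[1,0,0,40,-40],[1,0,0,40,-40]]';python3 - <<'E'
from h import *
W=get_image("wrist"); cv2.imwrite("pics/w2.png",W["frame"]); T=get_image("top")
plan((.4607,.1884,.25,-176.1))
h=cv2.cvtColor(W["frame"],cv2.COLOR_BGR2HSV)
for n,lo,hi in(("blue",(100,120,40),(130,255,255)),("orange",(5,150,80),(18,255,255))):
  m=cv2.inRange(h,lo,hi)
  for c in sorted(cv2.findContours(m,0,2)[0],key=cv2.contourArea)[::-1][:2]:
    r=cv2.minAreaRect(c);print(n,np.round(r[0]),cv2.contourArea(c),onz(W,*r[0],.123),[np.round(onz(W,*p,.123)[:2],3).tolist() for p in cv2.boxPoints(r)])
E
```

```text
clock: 6.52
eef_pos: [0.4592, 0.189, 0.3778]
orientation: [180.0, 0.0, 144.0]
force: [0.7, -0.0, 0.7]
gripper_width: 0.0725
finger_force: 0.0
clock: 7.15
eef_pos: [0.4602, 0.189, 0.337]
orientation: [-180.0, -0.1, -176.4]
force: [-0.7, -0.3, 0.9]
gripper_width: 0.0868
finger_force: 0.0
now [0.461  0.1891 0.3381] [ 180.     0.  -176.5] q [ 13.  -8.  96.   0.  91. -80.] F [ 0.3  0.8 -0.2] w 0.0871 t 7.25
[   0.461    0.188    0.25  -176.1  ] -> [ 0.4 -0.7 88.1] -0.4
blue [312. 215.] 1344.0 [0.46220997 0.18189203 0.123     ] [[0.448, 0.153], [0.445, 0.209], [0.477, 0.212], [0.48, 0.154]]
blue [318. 178.] 96.0 [0.42022825 0.18546245 0.123     ] [[0.423, 0.133], [0.416, 0.238], [0.417, 0.238], [0.424, 0.133]]
orange [318. 258.] 1297.0 [0.51246567 0.19182628 0.123     ] [[0.498, 0.161], [0.494, 0.22], [0.527, 0.223], [0.531, 0.163]]
orange [427. 410.] 347.5 [0.72376709 0.35363493 0.123     ] [[0.715, 0.302], [0.709, 0.402], [0.732, 0.406], [0.739, 0.305]]
```

View pics/w2.png

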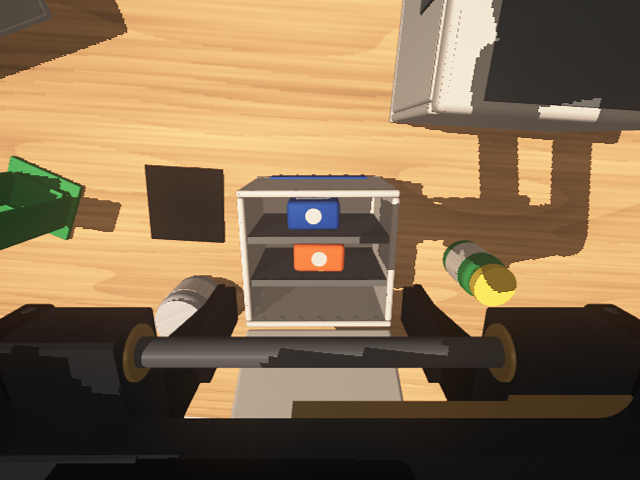

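The wrist view shows blue at (312,215), in the channel next to the front wall, and orange behind it at (318,258). The rear channel is empty and the lid lies open. Blue's centre is about (0.461, 0.182), so I'll descend with a 7 mm y correction.

```bash
python3 -m inch '[[1,0,-4,55,0],[1,0,-7,110,0],[1,0,-7,155,0],[1,0,-7,175,0],[1,0,-7,175,0]]' 30; python3 - <<'E'
from h import *
plan((.461,.182,.080,-176.3))
E
```

```text
clock: 7.88
eef_pos: [0.4606, 0.1818, 0.1613]
orientation: [-180.0, -0.2, -176.5]
force: [-0.8, -0.3, -0.2]
gripper_width: 0.087
finger_force: 0.0
now [0.4606 0.1818 0.1613] [-180.    -0.2 -176.5] q [ 12.  -2. 110.   0.  72. -81.] F [-0.8 -0.3 -0.2] w 0.087 t 7.88
[ 4.610e-01  1.820e-01  8.000e-02 -1.763e+02] -> [-0.6  0.2 81.3] -0.2
```

```bash
python3 -m inch '[[1,0,0,25,0],[1,0,0,50,0],[1,0,0,70,0],[1,0,0,81,0],[1,0,0,81,0]]' 30; python3 -m inch '[[-1,0,0,0,0],[-1,0,0,0,0],[-1,0,0,0,0],[-1,0,0,0,0],[-1,0,0,0,0]]' 30
```

```text
clock: 8.5
eef_pos: [0.4621, 0.1821, 0.0821]
orientation: [180.0, 0.0, -176.4]
force: [-0.4, 0.0, 0.2]
gripper_width: 0.0868
finger_force: 0.0
clock: 9.12
eef_pos: [0.462, 0.1821, 0.0819]
orientation: [180.0, 0.0, -176.3]
force: [-0.7, 1.1, 3.3]
gripper_width: 0.0598
finger_force: 30.0
```

```bash
python3 -m inch '[[-1,0,0,-15,0],[-1,0,0,-50,0],[-1,0,0,-90,0],[-1,0,0,-130,0],[-1,0,0,-165,0]]'; python3 - <<'E'
from h import *
plan((.484,-.0055,.245,157.5),(.484,-.0055,.09,157.5))
T=get_image("top")
f=T["frame"];h=cv2.cvtColor(f,cv2.COLOR_BGR2HSV)
E
```

```text
clock: 9.75
eef_pos: [0.4615, 0.1819, 0.2485]
orientation: [180.0, 0.0, -176.3]
force: [-0.6, 0.2, -3.5]
gripper_width: 0.0598
finger_force: 30.0
now [0.4615 0.1819 0.2485] [ 180.     0.  -176.3] q [ 12.  -6. 104.  -0.  82. -81.] F [-0.6  0.2 -3.5] w 0.0598 t 9.75
[ 4.840e-01 -6.000e-03  2.450e-01  1.575e+02] -> [ -10.5 -188.4    3.5] 26.2
[ 4.840e-01 -6.000e-03  9.000e-02  1.575e+02] -> [ -10.5 -188.4  158.5] 26.2
```

```bash
python3 -m inch '[[-1,-2,-38,0,5],[-1,-4,-80,0,10],[-1,-6,-122,0,15],[-1,-9,-162,0,21],[-1,-10,-188,3,26]]'; python3 -m inch '[[-1,0,0,35,0],[-1,0,0,75,0],[-1,0,0,110,0],[-1,0,0,140,0],[-1,0,0,155,0]]';  python3 - <<'E'
from h import *
plan((.484,-.0055,.078,157.5))
E
```

```text
clock: 10.42
eef_pos: [0.4834, -0.0067, 0.2432]
orientation: [-180.0, -0.0, 157.4]
force: [0.3, 1.0, -3.3]
gripper_width: 0.0596
finger_force: 30.0
clock: 11.05
eef_pos: [0.4819, -0.0047, 0.0863]
orientation: [-180.0, -0.2, 157.7]
force: [-0.6, 0.1, -3.3]
gripper_width: 0.06
finger_force: 30.0
now [ 0.4819 -0.0047  0.0863] [-180.    -0.2  157.7] q [-10.   2. 115.  -0.  63. -78.] F [-0.6  0.1 -3.3] w 0.06 t 11.05
[ 4.840e-01 -6.000e-03  7.800e-02  1.575e+02] -> [-2.3  0.1  8.3] 0.2
```

```bash
python3 -m inch '[[-1,0,0,3,0],[-1,0,0,5,0],[-1,0,0,7,0],[-1,0,0,8,0],[-1,0,0,8,0]]'
```

```text
clock: 11.68
eef_pos: [0.4839, -0.005, 0.0809]
orientation: [180.0, 0.0, 157.7]
force: [-0.2, -0.3, -2.9]
gripper_width: 0.06
finger_force: 30.0
```

```bash
python3 -m inch '[[-1,0,0,1,0],[-1,0,0,1,0],[-1,0,0,2,0],[-1,0,0,2,0]]';python3 -m inch '[[-1,0,0,1,0],[-1,0,0,1,0]]'
```

```text
clock: 12.18
eef_pos: [0.4837, -0.005, 0.0784]
orientation: [-180.0, -0.0, 157.7]
force: [-0.2, 0.5, -2.9]
gripper_width: 0.0597
finger_force: 30.0
clock: 12.42
eef_pos: [0.4839, -0.005, 0.0779]
orientation: [180.0, 0.0, 157.7]
force: [-1.3, 0.8, 1.5]
gripper_width: 0.0596
finger_force: 30.0
```

```bash
python3 -m inch '[[-1,0,0,1,0],[-1,0,0,1,0]]';python3 -m inch '[[-1,0,0,0,0]]'
```

```text
clock: 12.68
eef_pos: [0.4841, -0.005, 0.0779]
orientation: [-180.0, 0.0, 157.7]
force: [-5.5, 1.1, 10.7]
gripper_width: 0.0593
finger_force: 30.0
clock: 12.8
eef_pos: [0.4841, -0.005, 0.0779]
orientation: [-180.0, 0.0, 157.7]
force: [-4.6, 1.5, 10.2]
gripper_width: 0.0597
finger_force: 30.0
```

Contact with the mat, so release and rise.

```bash
python3 -m inch '[[-1,0,0,-1,0],[1,0,0,-1,0],[1,0,0,-1,0],[1,0,0,-1,0],[1,0,0,-1,0]]'; python3 -m inch '[[1,0,0,-25,0],[1,0,0,-70,0],[1,0,0,-120,0],[1,0,0,-150,0],[1,0,0,-170,0]]'; python3 - <<'E'
from h import *
W=get_image("wrist"); cv2.imwrite("pics/w3.png",W["frame"]); T=get_image("top")
plan((.484,-.005,.20,67.5))
for im in(W,T):
  h=cv2.cvtColor(im["frame"],cv2.COLOR_BGR2HSV)
  m=cv2.inRange(h,(100,120,40),(130,255,255))
  for c in sorted(cv2.findContours(m,0,2)[0],key=cv2.contourArea)[::-1][:2]:
    r=cv2.minAreaRect(c);print(np.round(r[0]),cv2.contourArea(c),onz(im,*r[0],.119),[np.round(onz(im,*p,.119)[:2],3).tolist() for p in cv2.boxPoints(r)])
E
```

```text
clock: 13.42
eef_pos: [0.4838, -0.005, 0.0775]
orientation: [180.0, 0.0, 157.7]
force: [0.1, 0.3, -0.1]
gripper_width: 0.0854
finger_force: 0.0
clock: 14.05
eef_pos: [0.4844, -0.0051, 0.2497]
orientation: [180.0, 0.2, 157.7]
force: [-0.4, -0.4, -0.4]
gripper_width: 0.0868
finger_force: 0.0
now [ 0.4853 -0.0052  0.2503] [179.9   0.3 157.7] q [-10.  -8. 106.   0.  82. -78.] F [1.3 0.2 0. ] w 0.087 t 14.15
[ 4.84e-01 -5.00e-03  2.00e-01  6.75e+01] -> [ 1.5 -0.3 50.3] 90.2
[318. 233.] 1075.5 [ 0.48384482 -0.00519503  0.119     ] [[0.459, -0.025], [0.48, 0.027], [0.51, 0.016], [0.488, -0.038]]
[472.  94.] 333.5 [0.42459351 0.15004438 0.119     ] [[0.427, 0.097], [0.42, 0.2], [0.423, 0.2], [0.43, 0.098]]
[555. 399.] 532.0 [ 0.09706746 -0.38966744  0.119     ] [[0.076, -0.31], [0.133, -0.465], [0.118, -0.469], [0.061, -0.315]]
[356. 217.] 232.5 [ 0.47437605 -0.00203168  0.119     ] [[0.474, 0.032], [0.502, 0.018], [0.475, -0.036], [0.447, -0.021]]
```

View pics/w3.png

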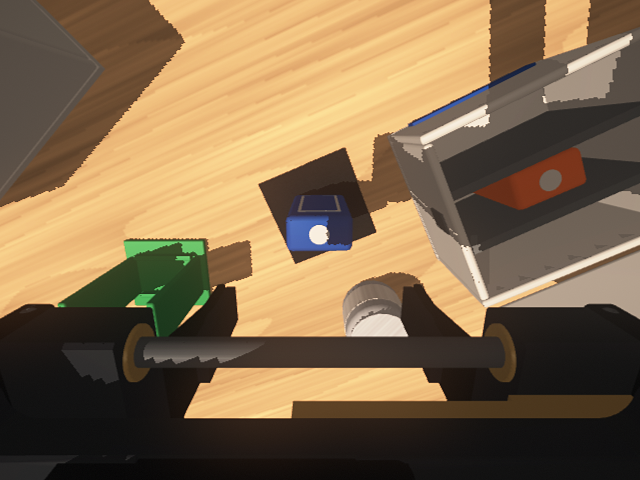

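The pack stands on the mat at pixel (318,233), which is (0.484, -0.005), aligned with the stand. Next is a quarter turn and a descent onto its broad faces.

```bash
python3 -m inch '[[0.5,0,0,0,10],[0.5,0,0,0,20],[0.5,0,0,0,30],[0.5,0,0,0,40],[0.5,0,0,0,50]]' 30; python3 -m inch '[[0.5,0,0,5,10],[0.5,0,0,10,20],[0.5,0,0,15,30],[0.5,0,0,20,40],[0.5,0,0,20,40.2]]';  python3 - <<'E'
from h import *
W=get_image("wrist")
plan((.484,-.005,.08,67.5))
for im in(W,):
  h=cv2.cvtColor(im["frame"],cv2.COLOR_BGR2HSV)
  m=cv2.inRange(h,(100,120,40),(130,255,255))
  for c in sorted(cv2.findContours(m,0,2)[0],key=cv2.contourArea)[::-1][:1]:
    r=cv2.minAreaRect(c);print(np.round(r[0]),cv2.contourArea(c),onz(im,*r[0],.119),[np.round(onz(im,*p,.119)[:2],3).tolist() for p in cv2.boxPoints(r)])
  m=cv2.inRange(h,(50,80,30),(80,255,255)); 
  # stand
  ov=im["frame"].copy()
  x=np.array([np.cos(np.radians(-22.5)),np.sin(np.radians(-22.5))]);y=np.array([-x[1],x[0]])
  for sx in(-25,25):
    for sy in(-36,36):
      p=np.array([.488,-.2145])+(sx*x+sy*y)/1000; u=proj(im,(*p,.135)); print(np.round(u)); cv2.circle(ov,tuple(int(t) for t in u),2,(0,0,255),-1)
  for sx in(-45,45):
    for sy in(-50,50):
      p=np.array([.488,-.2145])+(sx*x+sy*y)/1000; u=proj(im,(*p,.008)); cv2.circle(ov,tuple(int(t) for t in u),2,(255,0,255),-1)
  cv2.imwrite("pics/w4.png",ov)
E
```

```text
clock: 14.78
eef_pos: [0.4831, -0.0049, 0.2459]
orientation: [-179.9, -0.1, 107.3]
force: [-0.8, -0.8, 1.0]
gripper_width: 0.0653
finger_force: 0.0
clock: 15.4
eef_pos: [0.4828, -0.0049, 0.2258]
orientation: [-179.8, 0.0, 67.5]
force: [0.2, 0.2, 0.2]
gripper_width: 0.0655
finger_force: 0.0
now [ 0.4831 -0.0049  0.2263] [-179.9    0.    67.7] q [-10.  -7. 108.  -0.  80.  12.] F [-0.7 -0.1 -0.1] w 0.0656 t 15.45
[ 4.84e-01 -5.00e-03  8.00e-02  6.75e+01] -> [  0.3   1.1 146.3] 0.2
[321. 240.] 2451.0 [ 0.48564576 -0.00319828  0.119     ] [[0.481, 0.028], [0.511, 0.016], [0.49, -0.037], [0.459, -0.024]]
[379. 468.]
[384. 410.]
[430. 469.]
[438. 410.]
```

```bash
python3 -m inch '[[0.5,0,0,45,0],[0.5,0,0,90,0],[0.5,0,0,120,0],[0.5,0,0,147,0],[0.5,0,0,147,0]]' 30; python3 -m inch '[[-1,0,0,0,0],[-1,0,0,0,0],[-1,0,0,0,0],[-1,0,0,0,0],[-1,0,0,0,0]]' 30; python3 -m inch '[[-1,0,0,-10,0],[-1,0,0,-50,0],[-1,0,0,-100,0],[-1,0,0,-150,0],[-1,0,0,-160,0]]'
```

```text
clock: 16.08
eef_pos: [0.4815, -0.0046, 0.0783]
orientation: [-179.7, 0.1, 67.6]
force: [-1.0, 1.1, 0.2]
gripper_width: 0.0654
finger_force: 0.0
clock: 16.7
eef_pos: [0.4842, -0.0051, 0.0812]
orientation: [179.9, -0.0, 67.5]
force: [-0.3, -1.1, 3.2]
gripper_width: 0.034
finger_force: 30.0
clock: 17.32
eef_pos: [0.4856, -0.0053, 0.2446]
orientation: [179.6, -0.1, 67.5]
force: [-0.0, -0.2, -2.8]
gripper_width: 0.0337
finger_force: 30.0
```

```bash
python3 - <<'E'
from h import *
plan((.488,-.2145,.25,67.5))
E
python3 -m inch '[[-1,40,14,-2,0],[-1,80,29,-4,0],[-1,120,44,-4,0],[-1,160,59,-4,0],[-1,175,65,-4,0]]'; python3 - <<'E'
from h import *
plan((.488,-.2145,.25,67.5))
W=get_image("wrist");ims=[]
x=np.array([np.cos(np.radians(-22.5)),np.sin(np.radians(-22.5))]);y=np.array([-x[1],x[0]])
for im in (W,):
  ov=im["frame"].copy()
  for sx,sy,z in [(a,b,.135) for a in(-25,25) for b in(-36,36)]+[(a,b,.008) for a in(-45,45) for b in(-50,50)]:
      p=np.array([.488,-.2145])+(sx*x+sy*y)/1000; u=proj(im,(*p,z)); print(np.round(u)); cv2.circle(ov,tuple(int(t) for t in u),2,(0,0,255) if z>.1 else (255,0,255),-1)
  cv2.imwrite("pics/w5.png",ov)
E
```

```text
now [ 0.4856 -0.0053  0.2446] [ 1.796e+02 -1.000e-01  6.750e+01] q [-10.  -8. 106.   0.  81.  13.] F [-0.  -0.2 -2.8] w 0.0337 t 17.32
[ 0.488 -0.214  0.25  67.5  ] -> [-192.3   82.4   -5.2] -0.0
clock: 17.95
eef_pos: [0.6069, 0.1341, 0.2435]
orientation: [-179.3, 0.2, 67.6]
force: [-18.4, 0.7, 16.3]
gripper_width: 0.036
finger_force: 30.0
now [0.6069 0.1341 0.2435] [-179.3    0.2   67.6] q [ 5. 12. 86.  0. 83. 28.] F [-18.4   0.7  16.3] w 0.036 t 17.95
[ 0.488 -0.214  0.25  67.5  ] -> [-367.6   22.9   -5.3] 0.1
[318. 564.]
[318. 522.]
[360. 564.]
[362. 522.]
[306. 472.]
[305. 422.]
[364. 473.]
[367. 422.]
```

View pics/w5.png

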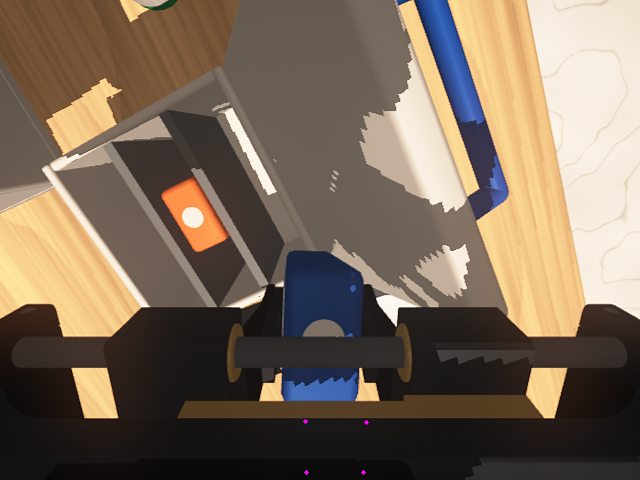

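I typed that move before seeing the plan and got the sign wrong: the pack now presses against the open lid at about 18 N. The picture shows it at (325,320), still held but possibly tilted. I'll back straight out along the same path.

```bash
python3 -m inch '[[-1,-10,-4,0,0],[-1,-30,-11,0,0],[-1,-60,-22,0,0],[-1,-100,-37,0,0],[-1,-140,-52,0,0]]'; python3 - <<'E'
from h import *
W=get_image("wrist")
plan((.488,-.005,.25,67.5),(.488,-.2145,.25,67.5))
T=get_image("top");S=get_image("side")
def mk(im,bx):
  x0,y0,x1,y1=bx; return cv2.resize(im["frame"][y0:y1,x0:x1],(400,400),interpolation=2)
u=proj(S,(.53,.06,.2)); v=proj(W,(.53,.05,.2)); u=[int(t) for t in u]
a=cv2.resize(W["frame"][200:440,200:440],(390,390)); b=cv2.resize(S["frame"][max(0,u[1]-90):u[1]+90,u[0]-90:u[0]+90],(390,390))
cv2.imwrite("pics/x6.png",np.hstack([a,b])); print(u)
E
```

```text
clock: 18.62
eef_pos: [0.507, 0.0218, 0.2421]
orientation: [-179.8, 0.1, 67.5]
force: [-0.3, -1.0, -2.3]
gripper_width: 0.0336
finger_force: 29.9
now [0.5038 0.0187 0.2416] [-179.6    0.3   67.4] q [ -7.  -4. 103.  -0.  81.  16.] F [ 0.9 -2.7 -3.8] w 0.0336 t 18.68
[ 4.88e-01 -5.00e-03  2.50e-01  6.75e+01] -> [-28.   -5.6  -8.2] -0.1
[ 0.488 -0.214  0.25  67.5  ] -> [-221.5   74.8   -7.7] -0.1
[280, 265]
```

View pics/x6.png

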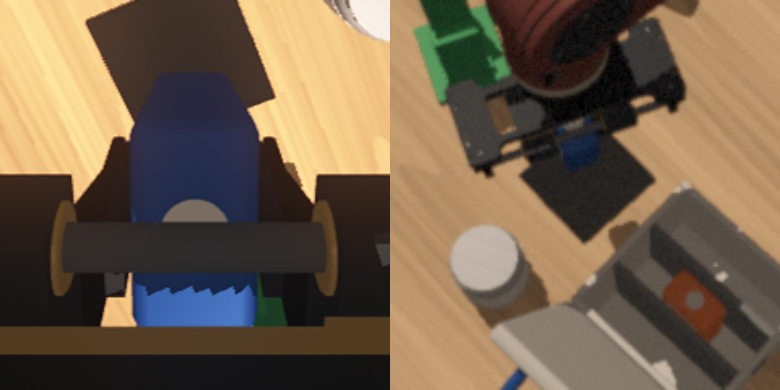

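```bash
python3 - <<'E'
from h import *
W=get_image("wrist");s=ctrl.observe();R=Ro.from_euler("xyz",s["orientation"],degrees=True).as_matrix()
P=lambda x,y,z:np.round(proj(W,s["eef_pos"]+R@np.array([x,y,z])),0)
f=lambda p:np.round((p-200)*1.625)
for t in (-10,-5,0,5,10):
  c,sn=np.cos(np.radians(t)),np.sin(np.radians(t)); g=-.0187  # rotate about grasp point (y axis)
  r=lambda x,z:(x*c+(z-g)*sn, -x*sn+(z-g)*c+g)
  print(t,{n:f(P(*(lambda q:(q[0],-.017,q[1]))(r(x,z)))).tolist() for n,x,z in(("botf",.03,.076),("topf",.03,-.039),("botb",-.03,.076))})
E
```

```text
-10 {'botf': [156.0, 58.0], 'topf': [125.0, 110.0], 'botb': [158.0, 185.0]}
-5 {'botf': [156.0, 41.0], 'topf': [125.0, 120.0], 'botb': [158.0, 167.0]}
0 {'botf': [154.0, 24.0], 'topf': [124.0, 130.0], 'botb': [158.0, 148.0]}
5 {'botf': [154.0, 6.0], 'topf': [122.0, 141.0], 'botb': [158.0, 130.0]}
10 {'botf': [153.0, -10.0], 'topf': [122.0, 154.0], 'botb': [158.0, 112.0]}
```

The pack swung about 12° in the grip, its lower end pushed back by the lid. The tin and lid look fine. I'll set it back on the mat to square it and regrip, since there's plenty of time.

```bash
python3 -m inch '[[-1,-15,-3,0,0],[-1,-26,-5,30,0],[-1,-26,-5,70,0],[-1,-26,-5,105,0],[-1,-26,-5,130,0]]'; python3 - <<'E'
from h import *
plan((.484,-.005,.09,67.5))
E
```

```text
clock: 19.45
eef_pos: [0.4934, 0.0004, 0.1122]
orientation: [-179.8, 0.0, 67.5]
force: [0.5, 0.3, -2.8]
gripper_width: 0.0339
finger_force: 29.9
now [4.934e-01 4.000e-04 1.122e-01] [-179.8    0.    67.5] q [ -9.   1. 113.  -0.  67.  13.] F [ 0.5  0.3 -2.8] w 0.0339 t 19.45
[ 4.84e-01 -5.00e-03  9.00e-02  6.75e+01] -> [-8.5 -6.6 22.2] 0.0
```

```bash
python3 -m inch '[[-1,0,0,10,0],[-1,0,0,20,0],[-1,0,0,22,0],[-1,0,0,24,0],[-1,0,0,24,0]]' 12
```

```text
clock: 20.08
eef_pos: [0.495, 0.0002, 0.0911]
orientation: [179.9, -0.0, 67.5]
force: [0.0, -1.2, -2.9]
gripper_width: 0.034
finger_force: 12.0
```

```bash
for i in 1 2 3 4; do python3 -m inch '[[-1,0,0,1,0],[-1,0,0,3,0],[-1,0,0,3,0]]' 12 | egrep 'eef|force:'; done
```

```text
eef_pos: [0.4944, 0.0003, 0.0874]
force: [0.6, -1.0, -3.3]
finger_force: 12.0
eef_pos: [0.4946, 0.0002, 0.0845]
force: [-0.4, 0.1, -3.3]
finger_force: 12.0
eef_pos: [0.4956, 0.0001, 0.0837]
force: [-4.8, -0.2, 13.3]
finger_force: 12.0
eef_pos: [0.4956, 0.0002, 0.0811]
force: [-5.3, 1.0, 15.1]
finger_force: 12.0
```

```bash
python3 -m inch '[[-1,0,0,2,0],[-1,0,0,4,0],[-1,0,0,4,0]]' 5 | egrep 'eef|force:'; python3 -m inch '[[-1,0,0,-1,0],[-0.1,0,0,-1,0],[0.2,0,0,-1,0],[0.5,0,0,-1,0],[0.5,0,0,-1,0]]'; python3 -m inch '[[0.5,0,0,-25,0],[0.5,0,0,-70,0],[0.5,0,0,-120,0],[0.5,0,0,-145,0],[0.5,0,0,-145,0]]'; python3 - <<'E'
from h import *
W=get_image("wrist");cv2.imwrite("pics/w7.png",W["frame"])
h=cv2.cvtColor(W["frame"],cv2.COLOR_BGR2HSV);m=cv2.inRange(h,(100,120,40),(130,255,255))
c=max(cv2.findContours(m,0,2)[0],key=cv2.contourArea); r=cv2.minAreaRect(c);print(np.round(r[0]),cv2.contourArea(c),onz(W,*r[0],.119),[np.round(onz(W,*p,.119)[:2],3).tolist() for p in cv2.boxPoints(r)])
plan((.495,0,.08,67.5))
E
```

```text
eef_pos: [0.495, 0.0002, 0.0756]
force: [-2.3, -0.3, 5.8]
finger_force: 5.0
clock: 22.58
eef_pos: [0.4946, 0.0002, 0.0755]
orientation: [180.0, -0.0, 67.5]
force: [-0.3, -0.7, 0.0]
gripper_width: 0.0605
finger_force: 0.0
clock: 23.2
eef_pos: [0.4962, 0.0, 0.223]
orientation: [179.7, -0.1, 67.5]
force: [0.9, 0.2, 0.5]
gripper_width: 0.0653
finger_force: 0.0
[316. 268.] 2308.5 [ 0.48750628 -0.01846855  0.119     ] [[0.483, 0.013], [0.513, 0.001], [0.492, -0.052], [0.461, -0.039]]
now [4.950e-01 2.000e-04 2.209e-01] [179.9  -0.   67.5] q [ -9.  -5. 107.  -0.  79.  13.] F [ 0.5 -0.2 -0.1] w 0.0652 t 23.25
[ 0.495  0.     0.08  67.5  ] -> [ -0.2  -0.2 140.9] -0.0
```

View pics/w7.png

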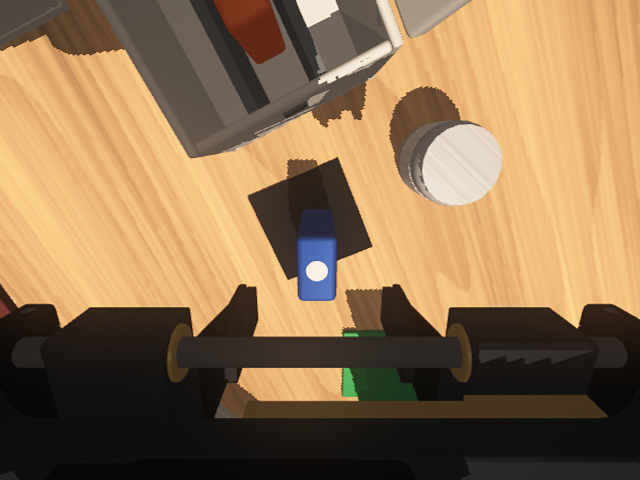

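The pack stands upright again at (317,268), about 22 mm from the tool axis along tool -x and aligned. I'll regrip centred.

```bash
python3 -m inch '[[0.5,-22,0,40,0],[0.5,-22,0,85,0],[0.5,-22,0,115,0],[0.5,-22,0,141,0],[0.5,-22,0,141,0]]' 30; python3 -m inch '[[-1,0,0,0,0],[-1,0,0,0,0],[-1,0,0,0,0],[-1,0,0,0,0],[-1,0,0,0,0]]' 35
```

```text
clock: 23.88
eef_pos: [0.4824, -0.0194, 0.0755]
orientation: [-179.5, 0.1, 67.5]
force: [0.2, -0.5, 0.4]
gripper_width: 0.0653
finger_force: 0.0
clock: 24.5
eef_pos: [0.4866, -0.0201, 0.0802]
orientation: [179.9, -0.0, 67.5]
force: [-1.5, 0.4, 3.6]
gripper_width: 0.0334
finger_force: 35.0
```

```bash
python3 -m inch '[[-1,0,0,-10,0],[-1,0,0,-50,0],[-1,0,0,-90,0],[-1,0,0,-120,0],[-1,0,0,-120,0]]'; python3 - <<'E'
from h import *
plan((.488,-.2145,.20,67.5))
W=get_image("wrist");s=ctrl.observe();R=Ro.from_euler("xyz",s["orientation"],degrees=True).as_matrix()
P=lambda x,y,z:np.round(proj(W,s["eef_pos"]+R@np.array([x,y,z])),0)
print("pred bottom front corners",P(.03,-.017,.076),P(.03,.017,.076),"top",P(.03,-.017,-.039),P(.03,.017,-.039))
m=cv2.inRange(cv2.cvtColor(W["frame"],cv2.COLOR_BGR2HSV),(100,120,15),(130,255,255)); k=np.zeros_like(m);k[150:340,240:400]=255
c=max(cv2.findContours(m&k,0,2)[0],key=cv2.contourArea);x,y,w,hh=cv2.boundingRect(c);print("seen bbox",x,y,w,hh)
for v in (y+1,y+6): xs=np.where((m&k)[v])[0];print(v,xs.min(),xs.max())
E
```

```text
clock: 25.12
eef_pos: [0.4878, -0.0204, 0.2021]
orientation: [179.7, -0.1, 67.5]
force: [0.6, -0.0, -2.9]
gripper_width: 0.0336
finger_force: 35.0
now [ 0.4878 -0.0204  0.2021] [ 1.797e+02 -1.000e-01  6.750e+01] q [-12.  -6. 109.   0.  77.  11.] F [ 0.6 -0.  -2.9] w 0.0336 t 25.12
[ 0.488 -0.214  0.2   67.5  ] -> [-179.2   74.6    2.3] -0.0
pred bottom front corners [292. 216.] [340. 216.] top [272. 280.] [358. 280.]
seen bbox 280 287 79 49
288 319 327
293 315 336
```

```bash
python3 -m inch '[[-1,-10,4,-30,0],[-1,-50,20,-45,0],[-1,-95,39,-45,0],[-1,-140,58,-45,0],[-1,-170,71,-45,0]]'; python3 -m inch '[[-1,-7,3,0,0],[-1,-9,4,0,0],[-1,-9,4,0,0],[-1,-9,4,0,0]]' ; python3 - <<'E'
from h import *
plan((.488,-.2145,.20,67.5))
W=get_image("wrist");S=get_image("side");T=get_image("top")
x=np.array([np.cos(np.radians(-22.5)),np.sin(np.radians(-22.5))]);y=np.array([-x[1],x[0]])
ovs=[]
for im,bx in ((W,(160,150,480,470)),(S,(160,110,280,230))):
  ov=im["frame"].copy(); sc=400/(bx[2]-bx[0]); o=cv2.resize(ov[bx[1]:bx[3],bx[0]:bx[2]],(400,400),interpolation=2)
  for sx,sy,z in [(a,b,.135) for a in(-25,25) for b in(-36,36)]+[(a,b,.008) for a in(-45,45) for b in(-50,50)]:
      p=np.array([.488,-.2145])+(sx*x+sy*y)/1000; u=proj(im,(*p,z)); cv2.circle(o,(int((u[0]+.5-bx[0])*sc),int((u[1]+.5-bx[1])*sc)),2,(0,0,255) if z>.1 else (255,0,255),-1)
  ovs.append(o)
cv2.imwrite("pics/w8.png",np.hstack(ovs))
E
```

```text
clock: 25.8
eef_pos: [0.4851, -0.2057, 0.2416]
orientation: [-179.8, -0.0, 67.4]
force: [-0.2, 0.7, -3.7]
gripper_width: 0.0333
finger_force: 35.0
clock: 26.3
eef_pos: [0.4869, -0.2131, 0.2444]
orientation: [-180.0, -0.0, 67.5]
force: [-0.5, -0.3, -3.0]
gripper_width: 0.0339
finger_force: 35.0
now [ 0.4869 -0.2131  0.2444] [-180.    -0.    67.5] q [-32.  -1. 100.   0.  81. -10.] F [-0.5 -0.3 -3. ] w 0.0339 t 26.3
[ 0.488 -0.214  0.2   67.5  ] -> [-0.9  1.5 44.4] 0.0
```

View pics/w8.png

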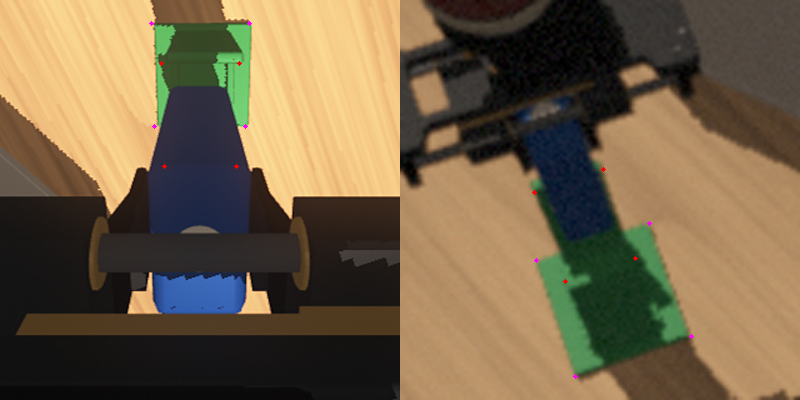

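The predicted tray and plate corners lie on the stand in both views, within about 2 mm. The pack hangs upright, centred between the pads at (200,130). I'll shift by (-1, +2.5) mm and lower.

```bash
python3 -m inch '[[-1,-1,2.5,10,0],[-1,-1,2.5,30,0],[-1,-1,2.5,60,0],[-1,-1,2.5,85,0],[-1,-1,2.5,100,0]]'; python3 -m inch '[[-1,0,0,15,0],[-1,0,0,30,0],[-1,0,0,42,0],[-1,0,0,50,0],[-1,0,0,50,0]]'; python3 - <<'E'
from h import *
plan((.489,-.215,.084,67.5))
E
```

```text
clock: 27.08
eef_pos: [0.4879, -0.2155, 0.1424]
orientation: [-179.9, -0.0, 67.5]
force: [-0.8, 0.6, -2.3]
gripper_width: 0.0336
finger_force: 35.0
clock: 27.7
eef_pos: [0.4884, -0.2158, 0.094]
orientation: [-179.9, -0.0, 67.5]
force: [0.7, -0.1, -3.6]
gripper_width: 0.034
finger_force: 35.0
now [ 0.4884 -0.2158  0.094 ] [-179.9   -0.    67.5] q [-32.   8. 108.  -0.  65. -10.] F [ 0.7 -0.1 -3.6] w 0.034 t 27.7
[ 0.489 -0.215  0.084 67.5  ] -> [ 1.   0.2 10. ] -0.0
```

No contact so far. I'll creep down the last centimetre.

```bash
python3 -m inch '[[-1,0,0,2,0],[-1,0,0,4,0],[-1,0,0,6,0],[-1,0,0,6,0]]'|egrep 'eef|force:';  for i in 1 2 3; do python3 -m inch '[[-1,0,0,1,0],[-1,0,0,2,0],[-1,0,0,2,0]]' | egrep 'eef|force:'; done
```

```text
eef_pos: [0.4886, -0.2159, 0.0884]
force: [0.1, -0.6, -3.0]
finger_force: 35.0
eef_pos: [0.4887, -0.216, 0.0864]
force: [-0.3, -0.5, -2.8]
finger_force: 35.0
eef_pos: [0.4887, -0.216, 0.0844]
force: [-0.3, -0.3, -3.8]
finger_force: 35.0
eef_pos: [0.4889, -0.2161, 0.0842]
force: [-4.6, 2.6, 9.5]
finger_force: 35.0
```

It touched down at the expected height, 0.084. I'll settle it with a light grip, release and rise.

```bash
python3 -m inch '[[-1,0,0,1,0],[-1,0,0,1,0]]' 6|egrep 'eef|force:'; python3 -m inch '[[-1,0,0,0,0],[0,0,0,0,0],[0.4,0,0,0,0],[0.5,0,0,0,0],[0.5,0,0,0,0]]';python3 -m inch '[[0.5,0,0,-20,0],[0.5,0,0,-60,0],[0.5,0,0,-110,0],[0.5,0,0,-150,0],[0.5,-30,0,-180,0]]'; python3 - <<'E'
from h import *
W=get_image("wrist");S=get_image("side");T=get_image("top")
x=np.array([np.cos(np.radians(-22.5)),np.sin(np.radians(-22.5))]);y=np.array([-x[1],x[0]])
ovs=[]
for n,im,bx in (("W",W,(160,120,480,440)),("S",S,(160,110,480,430))):
  m=cv2.inRange(cv2.cvtColor(im["frame"],cv2.COLOR_BGR2HSV),(100,120,40),(130,255,255)); 
  for c in sorted(cv2.findContours(m,0,2)[0],key=cv2.contourArea)[::-1][:3]:
    r=cv2.minAreaRect(c); p=onz(im,*r[0],.123)[:2]-np.array([.4885,-.2148]); print(n,np.round(r[0]),cv2.contourArea(c),"stand mm",np.round([p@x*1000,p@y*1000],1))
  ovs.append(cv2.resize(im["frame"][bx[1]:bx[3],bx[0]:bx[2]],(400,400),interpolation=2))
cv2.imwrite("pics/w9.png",np.hstack(ovs)); plan()
E
```

```text
eef_pos: [0.489, -0.2163, 0.0831]
force: [-4.6, 2.0, 8.0]
finger_force: 6.0
clock: 30.2
eef_pos: [0.4888, -0.216, 0.0815]
orientation: [-180.0, -0.0, 67.5]
force: [-0.3, 0.4, 0.1]
gripper_width: 0.0625
finger_force: 0.0
clock: 30.82
eef_pos: [0.4781, -0.2431, 0.2639]
orientation: [179.9, -0.0, 67.6]
force: [0.2, -0.6, 1.2]
gripper_width: 0.065
finger_force: 0.0
W [318. 200.] 2154.0 stand mm [ 1.3 -0.4]
S [525. 259.] 539.0 stand mm [-579.3  424.7]
S [264. 372.] 322.5 stand mm [ 36.1 451.1]
S [216. 179.] 302.5 stand mm [-0.7 -1.4]
now [ 0.4779 -0.2451  0.2635] [1.798e+02 1.000e-01 6.740e+01] q [-36.  -1.  98.   0.  83. -13.] F [0.5 0.1 0.1] w 0.0649 t 30.98
```

View pics/w9.png

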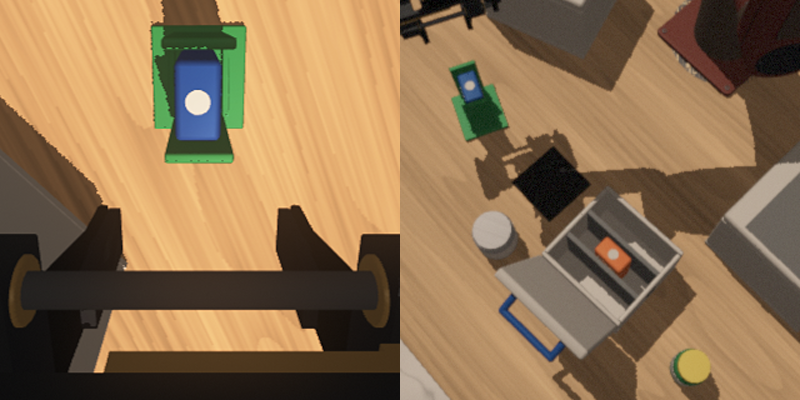

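The final views show the blue pack upright between the plates, with its top dot at (198,102). The two views put it within about 2 mm of the stand's middle. The lid is open, the orange pack is in its channel, and the tin and jar are in place. Handing in.

```bash
python3 -m inch '[[0.5,0,0,0,0],[0.5,0,0,0,0]]'|head -1; python3 -c "
from station import ctrl
print(ctrl.hand_in())"
```

```text
clock: 31.22
the job is handed in; nothing more can be done
None
```

I handed the job in at about 31 s (no verdict came back): blue pack released upright in the stand within about 2 mm of its middle by camera, lid open, orange pack, tin and jar in place; on the way one wrong-direction move of mine pressed the held pack against the open lid at about 18 N, so I re-stood it on the mat and regripped before placing it.

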